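# Open the push-to-open presentation box and load it

### The arm

A 6-joint arm with a two-finger parallel gripper is mounted at the origin on a cart in front of the work surface, level with it; the furniture and walls round the work are solid. World frame = base frame: x ahead of the robot, y to its left, z up, the work surface at z = 0. Lengths are in m, angles in rad, forces in N, time in s.
With the tool pointing down it reaches from about 0.425 to 0.95 m from the base axis. Payload 3.5 kg.
Tool frame: the origin (TCP) lies between the finger pads; the fingertips stand 22 mm ahead of it and the grasp point (between the pads) lies 3 mm ahead of it (ctrl.nose_length is the z of the fingertips in the tool frame, in m); z points along the fingers, y is the line along which they close (so a half turn about z gives the same grasp; the last joint's range is limited). The gripper opens to 85 mm and grips with 20 to 120 N. Pads are 22 mm wide; open, the fingers measure 114 mm over their backs; the gripper's body (76 mm by 85 mm) begins 54 mm behind the grasp point. The pads swing forward as they close: fully open they stand 13 mm farther back than shut.
Start: joints at [1.078, 0.286, 1.577, -0, 1.279, -0.15], TCP at [0.227, 0.636, 0.221] pointing down, gripper open.
Joint ranges: [-2.77, 2.77], [-0.9, 2.22], [0.21, 2.48], [-1.53, 4.67], [0.24, 2.81], [-2.84, 2.84]. Speed limits (rad/s): [2.79, 2.79, 3.14, 3.14, 3.14, 3.14].

### API

Orientations are given as a unit quaternion [x, y, z, w].
In Python, from plant import ctrl gives the robot as it stands. The module is installed in compiled form; this text tells all that it offers.
- The arm moves only by the tool send_rows, never from a script. Its argument "rows" is text: rows parted by semicolons, each of 7 numbers parted by spaces: the turn, a rotation vector about the tool's x, y, z in degrees, then the shift along the tool's x, y, z in mm, then the opening, from -1 (shut) to 1 (fully open). A call has 1 to 8 rows; each row is the pose to reach, as a shift and turn from the pose commanded when the call began, along the tool's axes at that moment; what a row does not reach only later rows make up. A row lasts 1/8 s, in which the tool goes at most 62.5 mm and 10.7 degrees, less where a joint would pass 70% of its speed; a pose out of reach is approached as far as the arm can. A call with a gripper value outside its range is refused whole. The fingers move at their own pace and stop on an object; "grip_force" is the grip in N (left out, the last holds). Time passes only in rows, so rows that repeat a pose let the fingers close. It gives the time, the measured TCP pose, the force, the opening and the grip force at its end, in the units of the state.
- ctrl.get_state(): the state, without advancing time (a new reading comes with each control period).
- ctrl.read_camera(name): name is "scene" or "top"; returns a dict with "color" (400x640x3 uint8, red, green, blue), "fx", "fy", "cx", "cy" (pixels), "extrinsics" (4x4, takes a point from world to camera coordinates). Camera axes: x right, y down, z forward; pixel columns grow to the right and rows downward; lengths in m; the calibration is good to about 2 mm. A picture is of the moment at which its call begins. There is no depth.
- ctrl.sign_off(): hands the job in; it is judged then, once.
Trained networks look in a picture, given as the dict that the camera call returned (one of the last four; its "shot" number tells which), for a name from the list of things; names that differ only in an ending like _2 or _b are one class to them, and where a whole thing is asked for, a point or a joint stands for the part that bears it (a point fixed in the world has none). Each returns a list of dicts, best first, with "p" (0 to 1); they miss things now and then, are a little off and sometimes report something else, mostly with a low value. They report only what shows in the picture. A call takes as long as a camera call. They do not tell look-alikes from the thing itself.
- ctrl.look_for(picture, target): "position" ([x, y, z] in m, in the coordinates of the camera as it stood for that picture, good to about 4 mm: the middle of the surface that is visible of it).
The state is a dict: "time": time; "qpos": joint angles; "dq": joint speeds; "joint_efforts": joint torques, N m; "eef_pos": TCP position; "tcp_rot": TCP orientation; "contact_force": force on the tool from outside, world axes, zero at the start; "wrist_torque": the same for the moment, N m; "opening": opening from 0.0 (shut) to 1.0 (fully open); "finger_force": force on a finger pad.
Only numpy, scipy, OpenCV 4.12 (cv2) and the standard library are available. Lean on these libraries where they do the work, as an engineer would, in place of code of your own. Each camera call takes 0.05 s, during which the arm holds its last target. There are 200 camera calls.

### The job

Three look-alike wooden presentation boxes stand on the dark board, but two are window dummies with fixed lids; only one has a real lid, held by a hidden push-to-open catch. Press down on the front edges of the lids to feel which one gives and let its catch pop it ajar, swing that lid right back until it stands open by itself, then lay the loose small carton down inside the box, on one of its sides, not standing on end. Leave the round box and the ribbon spool where they are.

Things in the scene. Friction and masses are not known exactly. Their poses are not given: they have to be found in the camera images.
- stand: Fixed dark board, 150 x 330 x 6 mm; origin at the centre of its underside, on the table; x from the boxes' fronts to their backs, y along the row to the left, z up. Three fixed look-alike wooden boxes stand on it, centred at x = 0, y = +108, 0, -108 mm, turned as it is: 132 (x) x 96 (y) mm, walls 6 mm thick, wall tops 70 mm above the table. Which one is real changes from start to start.
- lip_left (a point): Fixed to the board: where to press the lid of the left box (larger y), 8 mm behind the middle of its front edge, on its top face 87 mm above the table; axes as the board's. Each lid is a plain panel 138 (x) x 100 (y) x 8 mm, board x = -78 (12 mm in front of the box) to +60 mm, its underside 9 mm above the walls. It does not follow the lid.
- lip_middle (a point): The same point for the middle box. A dummy's lid is rigid. The real lid sinks 7.5 mm at its front edge to a hard stop under a slow press (1 cm/s or less) of 3 to 8 N; its catch lets go after about 5 mm and stays disengaged, and shorter presses add up. When the press is taken away a sprung plunger lifts the front edge to about 29 mm above closed (0.21 rad).
- lip_right (a point): The same point for the right box. The pop-up plunger, 8 mm thick, stands out of the real box's front rail at board x = -51 mm, 28 mm right (-y) of the box's middle; with the lid open its tip is 103 mm above the table.
- hinge_middle (a point): On the hinge line of the middle box's lid (board x = +60, y = 0 mm, 83 mm above the table; the line runs along y); the other boxes' lie 108 mm to either side. The real lid, 0.11 kg, swings up freely about its own; let go before upright it falls back to ajar, past 1.6 rad it falls back on its stop and stays.
- floor_middle (a point): Fixed point for the middle box's clear space: centre of its inner floor, 11 mm above the table, board x = +9, y = 0 mm; the others lie 108 mm to either side. The real box is hollow 51 mm to the front and back (x) and 42 mm to either side (y) of this point, up to its wall tops; in front of that is a solid rail.
- lid (a joint): Hinge of the one real lid, rad: 0 closed, down to -0.054 pressed in, about 0.21 popped ajar, 1.85 fully open against its stop.
- carton: Loose closed dark carton with a pale front, 24 x 58 x 85 mm, 0.11 kg, lying on its long narrow side (58 mm high, 24 mm wide, 85 mm long). Its own axes: x across the 24 mm, y across the 58 mm (upward at the start), z along the 85 mm; origin at the centre of one 24 x 58 mm end.
- carton_mid (a point): Centre of the carton's volume, with the carton's axes.
- round_box: Bystander, loose: round chip-wood box, 90 mm across, 36 mm high; origin at the centre of its underside.
- spool: Bystander, loose: ribbon spool lying flat, 73 mm across, 28 mm high; origin at the centre of its underside.
There are look-alikes about, which are no part of the job. There is more than one size of the carton; the one meant has the size given above.

How it is judged:
On the way, in this order (a step that is already met when the one before it is completed fails the run):
1. the catch is released and the real lid has popped ajar (value of joint lid above 0.12 rad), for 0.2 s.
2. the lid is swung right back (value of joint lid above 1.7 rad), for 0.2 s.
At the end, for the whole second after the job is handed in: The real lid stands fully open (beyond 1.7 rad), and the carton lies still in that box, on a side with its long axis level within 0.2 rad, its centre less than 48 mm above the table (so below the walls, down on the box's floor) (value of joint lid above 1.7 rad and z of carton_mid in the frame of stand between 0.015 and 0.048 m and x of carton_mid in the frame of stand between -0.045 and 0.062 m and y of carton_mid in the frame of stand between -0.16 and 0.16 m and angle between carton's own z axis and vertical between 1.35 and 1.79 rad and linear speed of carton below 0.02 m/s); the robot touches nothing.
It fails at once if the round box is moved by more than 3 cm (distance of round_box from where it was at the start of the episode above 0.03 m).
It fails at once if the ribbon spool is moved by more than 3 cm (distance of spool from where it was at the start of the episode above 0.03 m).
It also fails if it takes over 72 s, if anything falls off the work surface, if the arm or the gripper's body presses on something with over 40 N, if the wrist force passes 120 N, or if a joint passes its speed limit or range.

## Working session

There is one attempt and no reset: what is moved stays moved. The work goes in short steps, Python scripts to look and compute and a tool call to move; the robot and the scene stay as the last step left them, time stands still between calls to the robot, and variables do not carry over. Pictures are saved under pics/ and viewed, at most 10 in all, crops included, and the job is handed in when it is done.

Besides the shell and the picture viewer there is one more tool, called after ">>>" as name(argument=value, ...) on one line, values as JSON. send_rows: Moves the arm, as the interface text tells. Its arguments: {"type":"object","properties":{"rows":{"type":"string"},"grip_force":{"type":"number"}},"required":["rows"]}

```bash
mkdir -p pics
cat > h.py <<'E'
import numpy as np, cv2
from plant import ctrl
from scipy.spatial.transform import Rotation as R
def world(p,pos):
    T=np.linalg.inv(np.array(p["extrinsics"])); return T[:3,:3]@np.array(pos)+T[:3,3]
def proj(p,X):
    c=np.array(p["extrinsics"])@np.r_[X,1]; return np.array([p["fx"]*c[0]/c[2]+p["cx"],p["fy"]*c[1]/c[2]+p["cy"]])
def ray(p,u,v,z):
    T=np.linalg.inv(np.array(p["extrinsics"])); d=T[:3,:3]@np.array([(u-p["cx"])/p["fx"],(v-p["cy"])/p["fy"],1]); o=T[:3,3]
    return o+d*(z-o[2])/d[2]
def save(p,n): cv2.imwrite("pics/"+n,p["color"][:,:,::-1])
def rel(target,rot=None):
    "shift (mm) and rotvec (deg) in tool axes from current measured pose"
    s=ctrl.get_state(); r=R.from_quat(s["tcp_rot"])
    out=r.inv().apply(np.array(target)-s["eef_pos"])*1000
    rv=np.zeros(3) if rot is None else np.degrees((r.inv()*rot).as_rotvec())
    return np.round(rv,1),np.round(out,1)
E
python3 - <<'E'
from h import *
np.set_printoptions(precision=4,suppress=True)
for n in("scene","top"):
    p=ctrl.read_camera(n); save(p,n+"0.png"); print(n,p["fx"],np.linalg.inv(p["extrinsics"]))
    for t in("stand","carton","round_box","spool","lid"):
        for d in ctrl.look_for(p,t)[:5]:
            w=world(p,d["position"]); print(t,round(d["p"],2),w,proj(p,w).round())
s=ctrl.get_state(); print(s["eef_pos"],R.from_quat(s["tcp_rot"]).as_matrix(),s["time"],ctrl.nose_length)
E
```

```text
scene 411.48991888320194 [[ 0.6019 -0.3818  0.7014 -0.0795]
 [-0.7982 -0.3167  0.5125 -0.5868]
 [ 0.0265 -0.8683 -0.4953  0.5041]
 [ 0.      0.      0.      1.    ]]
stand 0.79 [ 0.5085 -0.3503  0.0039] [407. 264.]
stand 0.3 [ 0.4289 -0.1133  0.04  ] [286. 222.]
carton 0.89 [ 0.4322 -0.1085  0.0403] [285. 221.]
carton 0.71 [ 0.3621 -0.1813  0.0285] [289. 256.]
carton 0.32 [ 0.5134 -0.3459  0.006 ] [407. 261.]
round_box 0.61 [ 0.3775 -0.3736  0.0379] [385. 294.]
spool 0.55 [0.3954 0.0044 0.0278] [234. 214.]
spool 0.37 [ 0.5108 -0.3451  0.0057] [406. 262.]
lid 0.94 [ 0.5625 -0.2783  0.0861] [393. 203.]
top 423.0821826896227 [[ 0.027  -0.9977  0.0623  0.4497]
 [-0.9992 -0.0289 -0.0292 -0.1551]
 [ 0.0309 -0.0615 -0.9976  1.0576]
 [ 0.      0.      0.      1.    ]]
stand 0.96 [ 0.5554 -0.2389  0.0069] [342. 181.]
carton 0.76 [ 0.4384 -0.101   0.0613] [284. 226.]
carton 0.69 [ 0.3694 -0.1719  0.0416] [313. 256.]
carton 0.16 [ 0.5579 -0.241   0.0062] [343. 180.]
round_box 0.55 [ 0.3906 -0.3619  0.0355] [392. 249.]
round_box 0.22 [ 0.5581 -0.2388  0.0082] [342. 179.]
spool 0.76 [0.4034 0.019  0.0283] [234. 239.]
lid 0.6 [ 0.5748 -0.2742  0.0886] [360. 169.]
[0.2268 0.6357 0.2211] [[-0.9418  0.3361 -0.    ]
 [ 0.3361  0.9418  0.    ]
 [ 0.      0.     -1.    ]] 0.6 0.022
```

View pics/scene0.png

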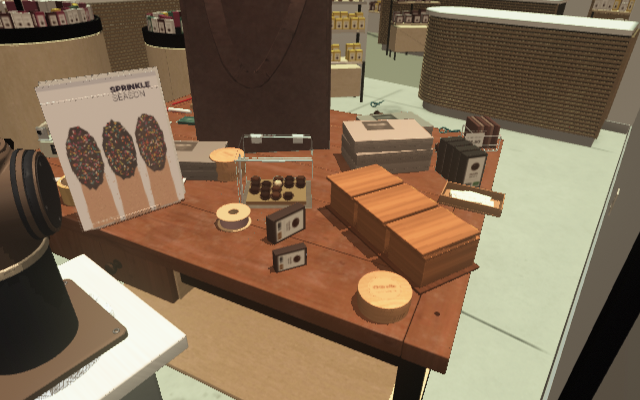

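View pics/top0.png

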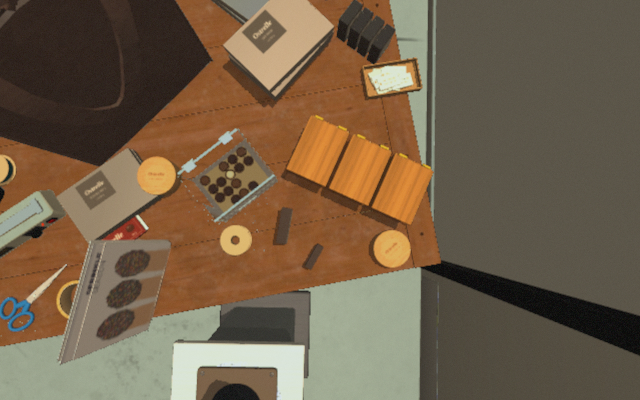

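The carton look-alikes are the larger one at top (284,226) / scene (286,222) and the smaller one at top (313,256) / scene (289,256). There are also black standing cartons at the back right. The larger one matches an 85 mm length and a 58 mm height. The boxes form a row at top (320,148), (360,169), (403,188).

```bash
cat > m.py <<'E'
from h import *
from scipy.optimize import least_squares
np.set_printoptions(precision=4,suppress=True)
p=ctrl.read_camera("top"); c=p["color"]
hsv=cv2.cvtColor(c,cv2.COLOR_RGB2HSV)
print("lid hsv",hsv[169,360],hsv[148,320],"table",hsv[200,300],"carton",hsv[226,284],hsv[256,313])
# cartons: dark blobs
rects={}
for nm,(u,v) in dict(big=(284,226),small=(313,256)).items():
    m=np.zeros(c.shape[:2],np.uint8); sub=(hsv[:,:,2]<95).astype(np.uint8)
    n,l,st,_=cv2.connectedComponentsWithStats(sub); k=l[v,u]
    pts=np.argwhere(l==k)[:,::-1].astype(np.float32); print(nm,len(pts),cv2.minAreaRect(pts))
    z=.058 if nm=="big" else .04
    W=np.array([ray(p,a,b,z)[:2] for a,b in pts]); print(nm,cv2.minAreaRect((W*1000).astype(np.float32)))
# lids
m=((hsv[:,:,0]>8)&(hsv[:,:,0]<24)&(hsv[:,:,2]>170)&(hsv[:,:,1]>120)).astype(np.uint8); m[:, :280]=0; m[:, 440:]=0; m[:105]=0; m[228:]=0
m=cv2.morphologyEx(m,cv2.MORPH_OPEN,np.ones((3,3),np.uint8))
n,l,st,ce=cv2.connectedComponentsWithStats(m)
for k in range(1,n):
    if st[k,4]>100:
        pts=np.argwhere(l==k)[:,::-1]; W=np.array([ray(p,a,b,.087)[:2] for a,b in pts]); print(st[k],ce[k],W.mean(0),cv2.minAreaRect((W*1000).astype(np.float32)))
s=np.hstack([cv2.resize(c[110:235,280:440],(640,500),interpolation=cv2.INTER_CUBIC)[:, :,::-1]]); cv2.imwrite("pics/boxes.png",s)
q=ctrl.read_camera("scene")["color"]
a=cv2.resize(c[200:275,260:335],(400,400)); b=cv2.resize(q[195:275,255:335],(400,400)); cv2.imwrite("pics/carton.png",np.hstack([a,b])[:,:,::-1])
E
python3 m.py
```

```text
lid hsv [ 15 190 220] [ 15 195 222] table [ 13 175 134] carton [13 98 83] [12 94 87]
big 476 ((282.0467834472656, 226.35595703125), (13.236106872558594, 37.86640548706055), 9.86580753326416)
big ((438.01300048828125, -96.71380615234375), (31.093969345092773, 88.60548400878906), 82.04547119140625)
small 236 ((312.361572265625, 256.4923400878906), (9.054534912109375, 27.535709381103516), 29.744882583618164)
small ((367.8555908203125, -170.20799255371094), (21.614307403564453, 65.35870361328125), 61.68981170654297)
[ 288  115   60   70 2515] [317.8712 149.6537] [ 0.6175 -0.1754] ((619.1141967773438, -176.0541534423828), (97.67845153808594, 143.20004272460938), 67.54667663574219)
[ 331  134   60   71 2499] [360.2877 169.0596] [ 0.5754 -0.2748] ((577.3698120117188, -275.6672058105469), (97.61576843261719, 143.26034545898438), 67.49331665039062)
[ 373  155   59   69 2484] [402.6638 188.5121] [ 0.5331 -0.3742] ((534.900634765625, -375.0827941894531), (97.70267486572266, 141.5996856689453), 67.4850082397461)
```

View pics/boxes.png

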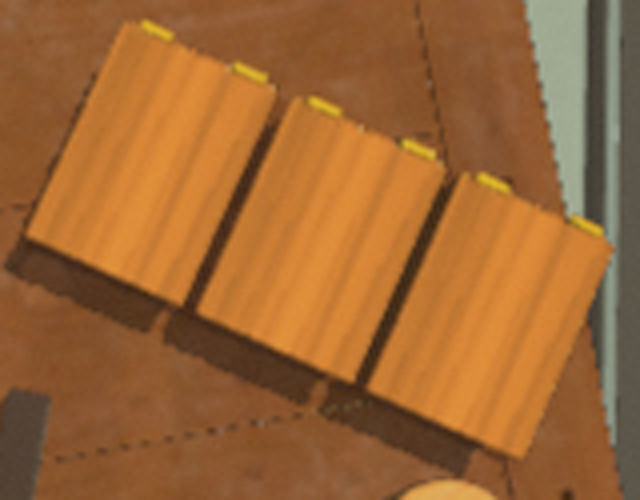

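View pics/carton.png

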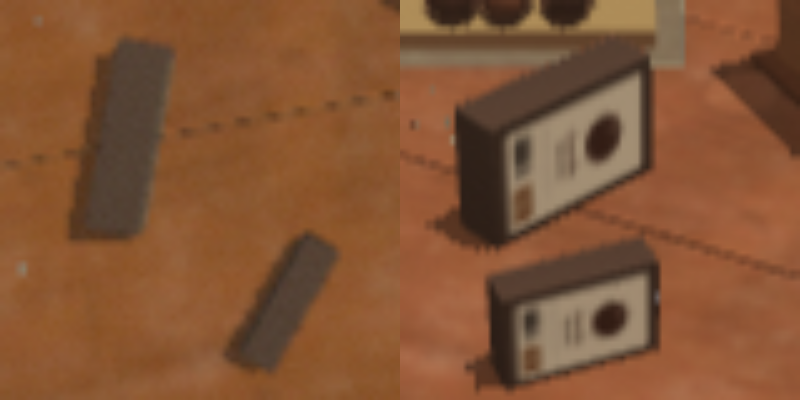

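The crop confirms the choice: of the two lying cartons, the larger one at top (282,226) is the right one, about 25-30 x 88 mm and 58 mm high. The lids fit cleanly: the stand is at about (0.5836, -0.2783) with yaw -23°. I'll rise over the tall bag, then cross to the left lid.

>>> send_rows(rows="0 0 0 0 0 -60 -1; 0 0 0 0 0 -120 -1; 0 0 0 0 0 -180 -1; 0 0 0 0 0 -240 -1; 0 0 0 -20 -20 -270 -1; 0 0 0 -60 -65 -270 -1; 0 0 0 -100 -110 -270 -1; 0 0 0 -140 -152 -270 -1")

```text
time: 1.7
eef_pos: [0.3079, 0.4437, 0.4914]
tcp_rot: [0.17, 0.985, 0.0, 0.0]
contact_force: [0.7, -0.4, 0.6]
opening: 0.003
finger_force: 0.0
```

>>> send_rows(rows="0 0 1 -42 -45 0 -1; 0 0 2 -84 -90 0 -1; 0 0 3.4 -126 -136 0 -1; 0 0 3.4 -168 -182 0 -1; 0 0 3.4 -210 -228 10 -1; 0 0 3.4 -252 -274 40 -1; 0 0 3.4 -290 -318 80 -1; 0 0 3.4 -330 -358 120 -1")

```text
time: 2.7
eef_pos: [0.491, 0.0119, 0.3834]
tcp_rot: [0.2, 0.98, 0.0, 0.001]
contact_force: [0.5, 0.1, -1.2]
opening: -0.002
finger_force: 0.0
```

```bash
cat >> h.py <<'E'
S0=np.array([0.5836,-0.2783]); yaw=np.radians(-23.0)
bx=np.array([np.cos(yaw),np.sin(yaw)]); by=np.array([-bx[1],bx[0]])
def board(x,y,z): return np.r_[S0+x*bx+y*by,z]
def board_rot(tilt=0): # tool x=-bx, y=by, z down; tilt forward (rad)
    M=np.c_[np.r_[-bx,0],np.r_[by,0],[0,0,-1]]
    return R.from_matrix(M)*R.from_rotvec([0,-tilt,0])
def st():
    s=ctrl.get_state(); e=np.array(s["eef_pos"]); d=e[:2]-S0; r=R.from_quat(s["tcp_rot"])
    print("t",round(s["time"],2),"board TCP mm",np.round([d@bx*1e3,d@by*1e3,e[2]*1e3],1),"rot off",np.degrees((board_rot().inv()*r).as_rotvec()).round(1),"F",np.round(s["contact_force"],1),"q",np.round(s["qpos"],2),"op",round(s["opening"],2))
E
python3 -c "
from h import *
st(); print(rel(board(-.07,.108,.118),board_rot()))"
```

```text
t 2.7 board TCP mm [-198.7  231.   383.4] rot off [-0.  -0.1  0.1] F [ 0.5  0.1 -1.2] q [-0.18 -0.21  1.8   0.    1.55 -1.35] op -0.0
(array([ 0. ,  0.1, -0.1]), array([-128.3, -122.9,  265.5]))
```

>>> send_rows(rows="0 0 0 -40 -40 30 -1; 0 0 0 -80 -80 80 -1; 0 0 0 -110 -115 130 -1; 0 0 0 -118 -118 180 -1; 0 0 0 -118 -118 230 -1; 0 0 0 -118 -118 245 -1; 0 0 0 -118 -118 245 -1; 0 0 0 -118 -118 245 -1")

```text
time: 3.7
eef_pos: [0.5549, -0.1415, 0.1421]
tcp_rot: [0.199, 0.98, -0.001, 0.003]
contact_force: [-0.6, 0.8, -0.1]
opening: 0.002
finger_force: 0.0
```

```bash
python3 -c "
from h import *
st(); print(rel(board(-.07,.108,.112),board_rot()))"
```

```text
t 3.7 board TCP mm [-79.9 114.7 142.1] rot off [ 0.  -0.3  0. ] F [-0.6  0.8 -0.1] q [-0.43  0.14  1.9   0.    1.1  -1.6 ] op 0.0
(array([-0. ,  0.3, -0. ]), array([-9.7, -6.7, 30.1]))
```

>>> send_rows(rows="0 0 0 -10 -7 20 -1; 0 0 0 -10 -7 27 -1; 0 0 0 -10 -7 28 -1; 0 0 0 -10 -7 29 -1; 0 0 0 -10 -7 30 -1; 0 0 0 -10 -7 31 -1; 0 0 0 -10 -7 32 -1; 0 0 0 -10 -7 33 -1")

```text
time: 4.7
eef_pos: [0.5594, -0.1514, 0.1056]
tcp_rot: [0.2, 0.98, 0.0, -0.0]
contact_force: [-0.2, -0.1, -0.4]
opening: 0.002
finger_force: 0.0
```

>>> send_rows(rows="0 0 0 0 0 1 -1; 0 0 0 0 0 1.5 -1")

```text
time: 4.95
eef_pos: [0.5594, -0.1514, 0.1041]
tcp_rot: [0.2, 0.98, 0.0, -0.0]
contact_force: [0.1, -0.8, -0.2]
opening: 0.002
finger_force: 0.0
```

>>> send_rows(rows="0 0 0 0 0 1 -1; 0 0 0 0 0 2 -1")

```text
time: 5.2
eef_pos: [0.5595, -0.1514, 0.1021]
tcp_rot: [0.2, 0.98, -0.0, -0.0]
contact_force: [-0.2, 0.1, -0.3]
opening: -0.003
finger_force: 0.0
```

```bash
python3 -c "
from h import *
st(); p=ctrl.read_camera('scene'); cv2.imwrite('pics/press1.png',cv2.resize(p['color'][120:300,310:490],(600,600),interpolation=cv2.INTER_CUBIC)[:,:,::-1])
st()"
```

```text
t 5.2 board TCP mm [-71.8 107.4 102.1] rot off [0. 0. 0.] F [-0.2  0.1 -0.3] q [-0.44  0.21  1.91 -0.    1.03 -1.61] op -0.0
t 5.25 board TCP mm [-71.9 107.4 102. ] rot off [0. 0. 0.] F [ 0.4 -0.1 -0.3] q [-0.44  0.21  1.91 -0.    1.03 -1.61] op -0.0
```

View pics/press1.png

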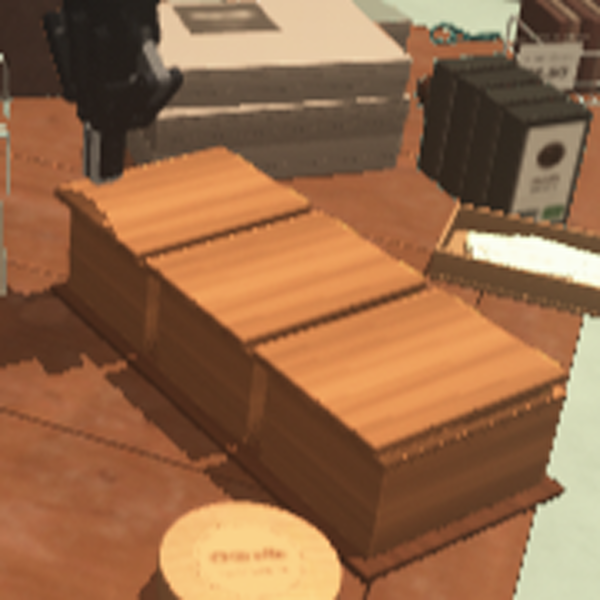

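The gripper tip shows at crop (108,178), about scene px (342,173). The front-edge middle of the left lid is near crop (100,222). I'll check the projections.

```bash
python3 -c "
from h import *
for n in ('scene','top'):
    p=ctrl.read_camera(n); f=(lambda q:((q-[310,120])/.3).round()) if n=='scene' else (lambda q:((q-[280,110])*4).round())
    for nm,X in dict(tip=board(-.0719,.1074,.080),tcp=board(-.0719,.1074,.102),FL=board(-.078,.158,.087),BL=board(.06,.158,.087),BR=board(.06,.058,.087),FR=board(-.078,.058,.087),rFR=board(-.078,-.158,.087),rBR=board(.06,-.158,.087)).items(): print(n,nm,f(proj(p,X)))
    if n=='top': cv2.imwrite('pics/top1.png',cv2.resize(p['color'][110:235,280:440],(640,500),interpolation=cv2.INTER_CUBIC)[:,:,::-1])
"
```

```text
scene tip [ 98. 222.]
scene tcp [100. 192.]
scene FL [ 51. 182.]
scene BL [220. 142.]
scene BR [309. 201.]
scene FR [132. 249.]
scene rFR [368. 443.]
scene rBR [564. 368.]
top tip [107. 258.]
top tcp [107. 254.]
top FL [ 23. 230.]
top BL [123.  16.]
top BR [279.  88.]
top FR [181. 302.]
top rFR [521. 458.]
top rBR [616. 242.]
```

View pics/top1.png

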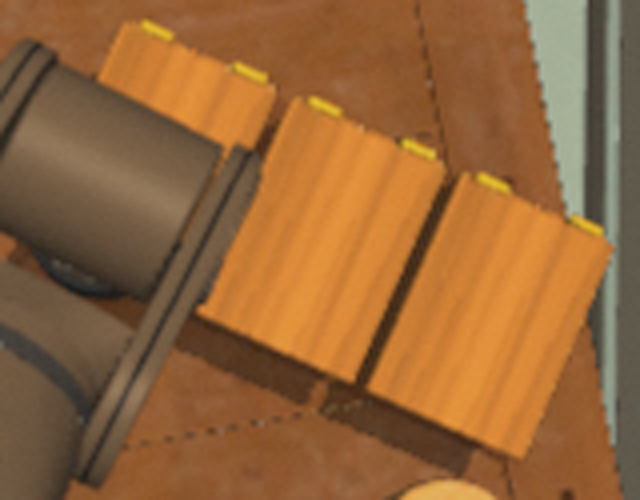

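```bash
python3 -c "
from h import *
st()
p=ctrl.read_camera('scene'); a=p['color'].astype(int); b=cv2.imread('pics/scene0.png')[:,:,::-1].astype(int)
d=np.abs(a-b).sum(2)
for v in range(150,196): print(v,''.join('#' if x>60 else ('+' if x>25 else '.') for x in d[v,320:375]))
cv2.imwrite('pics/press2.png',cv2.resize(p['color'][140:215,315:390],(600,600),interpolation=cv2.INTER_NEAREST)[:,:,::-1])
"
```

```text
t 5.35 board TCP mm [-71.9 107.4 102.1] rot off [-0.  0.  0.] F [ 0.6  0.1 -0.3] q [-0.44  0.21  1.91  0.    1.03 -1.61] op 0.0
150 .........+###############################..............
151 ...........++###########################...............
152 .............##########################................
153 .............##########################...+............
154 .............#########################.................
155 ..............######################+#.................
156 ..............#++###################...................
157 ...............+#+################+....................
158 ...............+#+#############+++.....................
159 ...............#++++########+..........................
160 ...............##++++#######...........................
161 ...............##+##+#######...........................
162 ...............##+#########+...........................
163 ...............##+#########+...........................
164 ..............+############+...........................
165 ..............+############+...........................
166 ........
[... 1087 characters left out ...]
.######.................................
185 .................####+.................................
186 ..................+##..................................
187 ...................+#+#+...............................
188 .....................###...............................
189 ......................##+..............................
190 .......................+#..............................
191 ........................+..............................
192 .......................................................
193 .......................................................
194 .......................................................
195 .......................................................
```

View pics/press2.png

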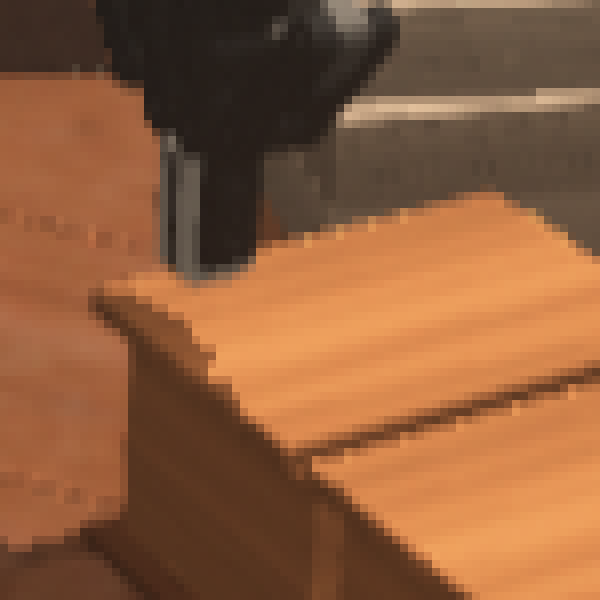

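```bash
python3 -c "
from h import *
p=ctrl.read_camera('scene')
for z in (.08,.087,.1,.11):
    w=ray(p,341,174.5,z)[:2]-S0; print(z,w@bx,w@by)
T=np.linalg.inv(p['extrinsics']);print(T[:3,3], np.linalg.norm(T[:3,3]-ctrl.get_state()['eef_pos']), p['fx'],p['fy'],p['cx'],p['cy'])
"
```

```text
0.08 -0.03888184710014857 0.1546178825241862
0.087 -0.046323795783165915 0.143103002679303
0.1 -0.06014455762305522 0.1217182258245199
0.11 -0.07077591288450853 0.10526839747468673
[-0.07947566 -0.58684046  0.50414739] 0.8714483862341308 411.48991888320194 411.48991888320194 327.43533962467 192.9830694830092
```

>>> send_rows(rows="0 0 0 0 0 1 -1; 0 0 0 0 0 2 -1; 0 0 0 0 0 3 -1")

```text
time: 5.82
eef_pos: [0.5594, -0.1513, 0.0991]
tcp_rot: [0.2, 0.98, 0.0, -0.0]
contact_force: [-0.9, -0.1, -0.0]
opening: -0.001
finger_force: 0.0
```

The scene ray through the tip meets the commanded xy at z≈0.109, so the tip is really still about 20 mm above the lid. I'll go down slowly on force.

>>> send_rows(rows="0 0 0 0 0 2 -1; 0 0 0 0 0 4 -1; 0 0 0 0 0 6 -1; 0 0 0 0 0 8 -1; 0 0 0 0 0 10 -1; 0 0 0 0 0 11 -1; 0 0 0 0 0 12 -1; 0 0 0 0 0 13 -1")

```text
time: 6.82
eef_pos: [0.5595, -0.1514, 0.0862]
tcp_rot: [0.2, 0.98, -0.0, 0.0]
contact_force: [-0.1, 0.3, -0.6]
opening: 0.004
finger_force: 0.0
```

>>> send_rows(rows="0 0 0 0 0 1 -1; 0 0 0 0 0 2 -1; 0 0 0 0 0 3 -1")

```text
time: 7.2
eef_pos: [0.5594, -0.1514, 0.0832]
tcp_rot: [0.2, 0.98, -0.0, -0.0]
contact_force: [-0.2, -0.0, -0.6]
opening: 0.002
finger_force: 0.0
```

>>> send_rows(rows="0 0 0 0 0 1 -1; 0 0 0 0 0 2 -1; 0 0 0 0 0 3 -1")

```text
time: 7.58
eef_pos: [0.5595, -0.1514, 0.0801]
tcp_rot: [0.2, 0.98, -0.0, -0.0]
contact_force: [0.7, 0.9, -0.1]
opening: -0.003
finger_force: 0.0
```

```bash
cat > tip.py <<'E'
from h import *
st()
p=ctrl.read_camera('scene'); a=p['color'].astype(int); b=cv2.imread('pics/scene0.png')[:,:,::-1].astype(int)
d=np.abs(a-b).sum(2)
for v in range(158,200): print(v,''.join('#' if x>60 else ('+' if x>25 else '.') for x in d[v,320:375]))
E
python3 tip.py
```

```text
t 7.58 board TCP mm [-71.8 107.4  80.1] rot off [0. 0. 0.] F [ 0.7  0.9 -0.1] q [-0.44  0.24  1.92 -0.    0.99 -1.61] op -0.0
158 ........+###########################+#####.............
159 .........##########################++####..............
160 .........+#########################+####...............
161 ............###########################+...............
162 ............##########################+................
163 ............+#########################.................
164 .............#######################+..................
165 .............#################+#####...................
166 ..............#####################....................
167 ..............+###################+....................
168 ...............###############+++......................
169 ...............############+...........................
170 ...............############............................
171 ..............+############+...........................
172 ..............##############...........................
173 ..............#############............................
174 ..........
[... 845 characters left out ...]
......#####+............................
189 ......................######...........................
190 .......................+####...........................
191 ........................+###...........................
192 .........................+##+..........................
193 ...........................##+.........................
194 ............................+#.........................
195 .............................+.........................
196 .......................................................
197 .......................................................
198 .......................................................
199 .......................................................
```

>>> send_rows(rows="0 0 0 0 0 1 -1; 0 0 0 0 0 2 -1")

```text
time: 7.88
eef_pos: [0.5595, -0.1514, 0.0782]
tcp_rot: [0.2, 0.98, -0.0, 0.0]
contact_force: [-0.2, 0.0, -0.2]
opening: -0.002
finger_force: 0.0
```

>>> send_rows(rows="0 0 0 0 0 1 -1; 0 0 0 0 0 2 -1")

```text
time: 8.12
eef_pos: [0.5595, -0.1514, 0.0769]
tcp_rot: [0.2, 0.98, 0.0, -0.0]
contact_force: [-2.1, 1.8, 6.3]
opening: -0.003
finger_force: 3.5
```

>>> send_rows(rows="0 0 0 0 0 0.5 -1; 0 0 0 0 0 0.5 -1")

```text
time: 8.38
eef_pos: [0.5595, -0.1514, 0.0769]
tcp_rot: [0.2, 0.98, -0.0, -0.0]
contact_force: [-3.1, 0.8, 6.3]
opening: 0.001
finger_force: 2.9
```

>>> send_rows(rows="0 0 0 0 0 0.5 -1; 0 0 0 0 0 1 -1; 0 0 0 0 0 1 -1")

```text
time: 8.75
eef_pos: [0.5595, -0.1514, 0.0769]
tcp_rot: [0.2, 0.98, -0.0, -0.001]
contact_force: [-5.6, 2.7, 10.4]
opening: 0.003
finger_force: 5.1
```

Left is rigid at 10 N, so it's a dummy. Next is the middle one.

>>> send_rows(rows="0 0 0 0 0 -12 -1; 0 0 0 0 -50 -15 -1; 0 0 0 0 -100 -12 -1; 0 0 0 0 -108 -8 -1; 0 0 0 0 -108 -5 -1; 0 0 0 0 -108 -4 -1; 0 0 0 0 -108 -3 -1; 0 0 0 0 -108 -2 -1")

```text
time: 9.75
eef_pos: [0.5176, -0.2499, 0.0768]
tcp_rot: [0.199, 0.98, 0.0, 0.0]
contact_force: [0.3, 0.8, 3.0]
opening: -0.002
finger_force: 1.0
```

>>> send_rows(rows="0 0 0 0 0 0.5 -1; 0 0 0 0 0 1 -1; 0 0 0 0 0 1.5 -1")

```text
time: 10.12
eef_pos: [0.5175, -0.2507, 0.0756]
tcp_rot: [0.2, 0.98, 0.0, 0.0]
contact_force: [-0.3, 2.5, 3.3]
opening: 0.001
finger_force: 1.3
```

Middle gives. I'll keep pressing to past 6 mm.

>>> send_rows(rows="0 0 0 0 0 0.8 -1; 0 0 0 0 0 1.6 -1; 0 0 0 0 0 2.4 -1; 0 0 0 0 0 3.2 -1; 0 0 0 0 0 4 -1; 0 0 0 0 0 4.8 -1")

```text
time: 10.88
eef_pos: [0.5174, -0.2509, 0.0705]
tcp_rot: [0.2, 0.98, -0.0, 0.0]
contact_force: [1.4, 1.6, 2.9]
opening: -0.001
finger_force: 1.4
```

>>> send_rows(rows="0 0 0 0 0 0.4 -1; 0 0 0 0 0 0.8 -1")

```text
time: 11.12
eef_pos: [0.5173, -0.251, 0.07]
tcp_rot: [0.2, 0.98, -0.0, 0.0]
contact_force: [0.9, 2.1, 4.9]
opening: 0.001
finger_force: 2.5
```

>>> send_rows(rows="0 0 0 0 0 -15 -1; 0 0 0 5 0 -60 -1; 0 0 0 40 0 -100 -1; 0 0 0 80 0 -130 -1; 0 -10 0 110 0 -140 -1; 0 -20 0 130 0 -140 -1; 0 -30 0 130 0 -140 -1; 0 -40 0 130 0 -140 -1")

```text
time: 12.12
eef_pos: [0.4127, -0.2086, 0.2221]
tcp_rot: [0.187, 0.922, -0.068, 0.332]
contact_force: [3.1, -5.5, -0.2]
opening: -0.003
finger_force: 0.0
```

Run:
```python
from h import *
st()
p=ctrl.read_camera('scene'); s=ctrl.get_state(); r=R.from_quat(s['tcp_rot']); e=np.array(s['eef_pos'])
print('axis',r.as_matrix()[:,2])
off=.0315
print('tip nominal',proj(p,e+r.apply([0,0,.022])),'z-bias',proj(p,e+r.apply([0,0,.022])+[0,0,off]),'short',proj(p,e+r.apply([0,0,.022-off])))
for d in ctrl.look_for(p,'lid')[:2]: print(d['p'],world(p,d['position']))
cv2.imwrite('pics/ajar.png',cv2.resize(p['color'][100:300,230:470],(720,600),interpolation=cv2.INTER_CUBIC)[:,:,::-1])
```

```text
t 12.12 board TCP mm [-184.6   -2.6  222.1] rot off [  0.1 -39.6  -0.1] F [ 3.1 -5.5 -0.2] q [-0.85 -0.65  2.49  0.44  0.71 -2.27] op -0.0
axis [ 0.59221121 -0.25633372 -0.76392337]
tip nominal [328.4085958  160.35867611] z-bias [328.93870552 142.94874117] short [317.98316117 149.32065403]
0.91 [ 0.56083943 -0.28123254  0.1047234 ]
```

View pics/ajar.png

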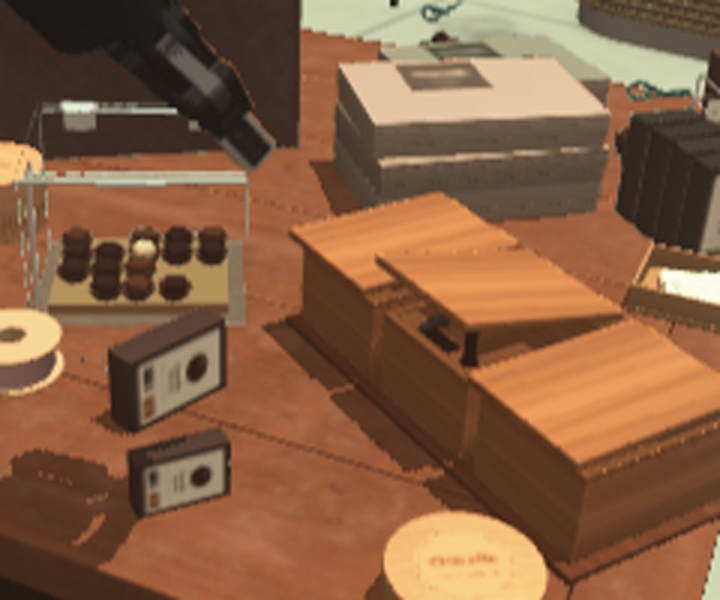

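The middle lid is ajar, with its front edge raised at crop (380,262) and the plunger at (470,350). The carton and the round box are undisturbed. The tip seen at px (316,152) fits a finger end about 9.5 mm behind the reported TCP, i.e. 31.5 mm short of nominal along the tool axis, and I'll use that offset. Next is a hook under the front edge with a 40° tilt.

```bash
cat > path.py <<'E'
import sys
from h import *
t=np.radians(float(sys.argv[1])); 
for a in sys.argv[2:]:
    x,y,z=map(float,a.split(',')); print(a,*rel(board(x/1e3,y/1e3,z/1e3),board_rot(t)))
E
python3 path.py 40 -120,12,150 -105,12,95 -95,12,70 -64,12,68
```

```text
-120,12,150 [-0.2 -0.4  0. ] [-2.6 15.7 97.2]
-105,12,95 [-0.2 -0.4  0. ] [ 20.9  15.9 149.2]
-95,12,70 [-0.2 -0.4  0. ] [ 29.1  15.9 174.8]
-64,12,68 [-0.2 -0.4  0. ] [  6.5  16.  196.1]
```

>>> send_rows(rows="0 0 0 0 8 35 -1; 0 0 0 0 16 70 -1; 0 0 0 0 16 97 -1; 0 0 0 10 16 125 -1; 0 0 0 21 16 149 -1; 0 0 0 21 16 149 -1; 0 0 0 21 16 149 -1")

```text
time: 13.1
eef_pos: [0.491, -0.2235, 0.0915]
tcp_rot: [0.188, 0.923, -0.066, 0.329]
contact_force: [-0.3, 0.4, 0.2]
opening: -0.005
finger_force: 0.0
```

```bash
python3 -c "
from h import *
st()"; python3 path.py 40 -95,12,70 -64,12,68
```

```text
t 13.1 board TCP mm [-106.7   14.2   91.5] rot off [ -0.1 -39.2  -0. ] F [-0.3  0.4  0.2] q [-0.71 -0.14  2.41  0.77  0.28 -2.56] op -0.0
-95,12,70 [ 0.1 -0.8 -0. ] [ 4.5 -2.3 24. ]
-64,12,68 [ 0.1 -0.8 -0. ] [-18.3  -2.3  45.2]
```

>>> send_rows(rows="0 2.5 0 0 0 0 -1; 0 5 0 0 -2 5 -1; 0 6.5 0 4 -2 15 -1; 0 6.5 0 8 -2 22 -1; 0 6.5 0 8 -2 22 -1")

```text
time: 13.72
eef_pos: [0.4965, -0.228, 0.068]
tcp_rot: [0.192, 0.94, -0.055, 0.275]
contact_force: [0.0, 0.7, 0.1]
opening: 0.001
finger_force: 0.0
```

```bash
python3 -c "
from h import *
st()"; python3 path.py 33 -66,12,65 -66,12,75 -65,12,90
```

```text
t 13.72 board TCP mm [-99.8  12.3  68. ] rot off [ -0.1 -32.6   0. ] F [0.  0.7 0.1] q [-0.69 -0.04  2.34  0.5   0.33 -2.29] op 0.0
-66,12,65 [ 0.1 -0.4 -0. ] [-26.9  -0.3  20.7]
-66,12,75 [ 0.1 -0.4 -0. ] [-32.3  -0.3  12.3]
-65,12,90 [ 0.1 -0.4 -0. ] [-41.2  -0.2   0.2]
```

>>> send_rows(rows="0 0 0 -9 0 7 -1; 0 0 0 -18 0 14 -1; 0 0 0 -27 0 20.7 -1; 0 0 0 -27 0 20.7 -1; 0 0 0 -27 0 20.7 -1")

```text
time: 14.35
eef_pos: [0.5285, -0.2419, 0.0663]
tcp_rot: [0.191, 0.94, -0.056, 0.276]
contact_force: [0.2, -0.3, 1.0]
opening: -0.002
finger_force: 0.0
```

Run:
```python
from h import *
st()
for phi in np.arange(0,1.8,.1):
    x=60-122*np.cos(phi)-4; z=83+122*np.sin(phi)-14
    print(round(phi,1),round(x),round(z),*rel(board(x/1e3,.012,z/1e3),board_rot(np.radians(33))))
```

```text
t 14.35 board TCP mm [-65.   12.   66.3] rot off [ -0.1 -32.7   0. ] F [ 0.2 -0.3  1. ] q [-0.67  0.04  2.26  0.48  0.32 -2.26] op -0.0
0.0 -66 69 [ 0.1 -0.3 -0. ] [-0.6  0.  -2.8]
0.1 -65 81 [ 0.1 -0.3 -0. ] [ -7.7   0.  -12.7]
0.2 -64 93 [ 0.1 -0.3 -0. ] [-15.7   0.  -21.9]
0.3 -61 105 [ 0.1 -0.3 -0. ] [-24.6   0.1 -30.2]
0.4 -56 117 [ 0.1 -0.3 -0. ] [-34.4   0.1 -37.6]
0.5 -51 127 [ 0.1 -0.3 -0. ] [-44.8   0.1 -44. ]
0.6 -45 138 [ 0.1 -0.3 -0. ] [-55.7   0.1 -49.3]
0.7 -37 148 [ 0.1 -0.3 -0. ] [-67.2   0.1 -53.4]
0.8 -29 157 [ 0.1 -0.3 -0. ] [-79.    0.1 -56.5]
0.9 -20 165 [ 0.1 -0.3 -0. ] [-91.1   0.1 -58.3]
1.0 -10 172 [ 0.1 -0.3 -0. ] [-1.032e+02  1.000e-01 -5.890e+01]
1.1 1 178 [ 0.1 -0.3 -0. ] [-1.154e+02  1.000e-01 -5.830e+01]
1.2 12 183 [ 0.1 -0.3 -0. ] [-1.275e+02  1.000e-01 -5.650e+01]
1.3 23 187 [ 0.1 -0.3 -0. ] [-1.393e+02  1.000e-01 -5.340e+01]
1.4 35 189 [ 0.1 -0.3 -0. ] [-1.507e+02  1.000e-01 -4.930e+01]
1.5 47 191 [ 0.1 -0.3 -0. ] [-1.617e+02  1.000e-01 -4.400e+01]
1.6 60 191 [ 0.1 -0.3 -0. ] [-1.721e+02  1.000e-01 -3.760e+01]
1.7 72 190 [ 0.1 -0.3 -0. ] [-1.818e+02  1.000e-01 -3.020e+01]
```

>>> send_rows(rows="0 0 0 -8 0 -13 -1; 0 0 0 -16 0 -22 -1; 0 0 0 -25 0 -30 -1; 0 0 0 -34 0 -38 -1; 0 0 0 -45 0 -44 -1; 0 0 0 -56 0 -49 -1; 0 0 0 -67 0 -53 -1; 0 0 0 -79 0 -56 -1")

```text
time: 15.35
eef_pos: [0.5623, -0.2565, 0.157]
tcp_rot: [0.191, 0.94, -0.056, 0.276]
contact_force: [-0.0, 0.8, -0.0]
opening: -0.003
finger_force: 0.2
```

Run:
```python
from h import *
st()
for phi in np.arange(.8,1.8,.1):
    x=60-122*np.cos(phi)-4; z=83+122*np.sin(phi)-14
    print(round(phi,1),round(x),round(z),*rel(board(x/1e3,.012,z/1e3),board_rot(np.radians(33))))
p=ctrl.read_camera('scene'); cv2.imwrite('pics/lift.png',cv2.resize(p['color'][80:280,300:500],(600,600),interpolation=cv2.INTER_CUBIC)[:,:,::-1])
```

```text
t 15.35 board TCP mm [-28.1  11.8 157. ] rot off [ -0.  -32.7   0. ] F [-0.   0.8 -0. ] q [-0.65 -0.04  2.14  0.28  0.5  -2.03] op -0.0
0.8 -29 157 [ 0.  -0.3 -0. ] [ 1.   0.2 -0.1]
0.9 -20 165 [ 0.  -0.3 -0. ] [-11.1   0.2  -1.9]
1.0 -10 172 [ 0.  -0.3 -0. ] [-23.2   0.3  -2.5]
1.1 1 178 [ 0.  -0.3 -0. ] [-35.4   0.3  -1.9]
1.2 12 183 [ 0.  -0.3 -0. ] [-47.5   0.3  -0.1]
1.3 23 187 [ 0.  -0.3 -0. ] [-59.3   0.3   3. ]
1.4 35 189 [ 0.  -0.3 -0. ] [-70.7   0.3   7.1]
1.5 47 191 [ 0.  -0.3 -0. ] [-81.7   0.3  12.5]
1.6 60 191 [ 0.  -0.3 -0. ] [-92.1   0.3  18.8]
1.7 72 190 [ 0.  -0.3 -0. ] [-101.8    0.3   26.2]
```

View pics/lift.png

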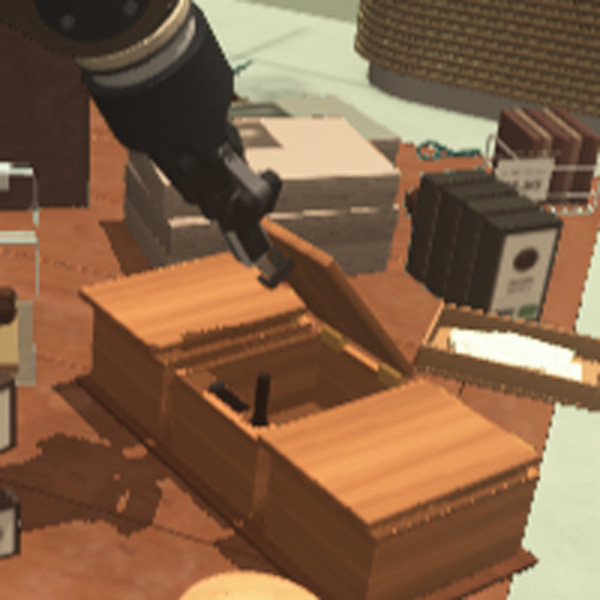

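The lid is riding up on the fingertip, with its edge near crop (270,225). The box is empty inside. I'll continue the arc.

>>> send_rows(rows="0 0 0 -12 0 -2 -1; 0 0 0 -24 0 -2.5 -1; 0 0 0 -36 0 -2 -1; 0 0 0 -48 0 0 -1; 0 0 0 -60 0 3 -1; 0 0 0 -71 0 7 -1; 0 0 0 -82 0 12 -1; 0 0 0 -92 0 19 -1")

```text
time: 16.4
eef_pos: [0.6437, -0.2911, 0.1909]
tcp_rot: [0.191, 0.94, -0.056, 0.277]
contact_force: [0.0, 0.3, 2.2]
opening: 0.002
finger_force: 1.1
```

>>> send_rows(rows="0 0 0 -10 0 7 -1; 0 0 0 -14 0 10 -1; 0 0 0 -14 0 10 -1; 0 0 0 0 0 0 -1; 0 0 0 30 0 -30 -1; 0 0 0 50 0 -60 -1; 0 0 0 50 0 -100 -1")

```text
time: 17.27
eef_pos: [0.5506, -0.2509, 0.243]
tcp_rot: [0.192, 0.941, -0.054, 0.272]
contact_force: [0.6, 0.1, 0.1]
opening: -0.002
finger_force: 0.0
```

Run:
```python
from h import *
np.set_printoptions(precision=4,suppress=True)
st()
p=ctrl.read_camera('scene')
for n in('scene','top'):
    q=ctrl.read_camera(n)
    for d in ctrl.look_for(q,'lid')[:2]: 
        w=world(q,d['position']); e=w[:2]-S0; print(n,'lid',d['p'],e@bx,e@by,w[2])
    if n=='scene': cv2.imwrite('pics/open.png',cv2.resize(q['color'][80:280,260:500],(720,600),interpolation=cv2.INTER_CUBIC)[:,:,::-1])
# carton corners from initial top picture (crop px -> full)
c=np.array([(120,38),(173,45),(135,238),(85,235)])/5.333+[260,200]
t=ctrl.read_camera('top')
W=np.array([ray(t,u,v,.058)[:2] for u,v in c]); print(W, W.mean(0))
L=(W[0]+W[1]-W[2]-W[3])/2; print('long',np.linalg.norm(L),np.degrees(np.arctan2(L[1],L[0])))
# scene top-face corners: crop 5x, offset 255,195
sc=np.array([(458,105),(500,130),(652,62),(610,40)],float); sc[:,0]-=400; sc=sc/5+[255,195]
s=ctrl.read_camera('scene'); W=np.array([ray(s,u,v,.058)[:2] for u,v in sc]); print(W,W.mean(0))
L=(W[2]+W[3]-W[0]-W[1])/2; print('long',np.linalg.norm(L),np.degrees(np.arctan2(L[1],L[0])))
```

```text
t 17.27 board TCP mm [-41.1  12.4 243. ] rot off [ -0.2 -32.2   0. ] F [0.6 0.1 0.1] q [-0.65 -0.17  2.09  0.22  0.69 -1.95] op -0.0
scene lid 0.93 -0.021270950594067195 -0.011151163354102659 0.10810824686541204
top lid 0.71 -0.012903348065502616 0.03902709215309975 0.010122856815855785
top lid 0.7 0.01753895508670602 -0.0016926322963316308 0.09862907252724751
[[ 0.4831 -0.0963]
 [ 0.4806 -0.1198]
 [ 0.3953 -0.1057]
 [ 0.3961 -0.0837]] [ 0.4388 -0.1014]
long 0.08718630852649532 -8.768146132785269
[[ 0.4019 -0.0877]
 [ 0.3994 -0.1128]
 [ 0.4756 -0.1263]
 [ 0.4779 -0.1016]] [ 0.4387 -0.1071]
long 0.07726716536919034 -10.185020201027944
```

View pics/open.png

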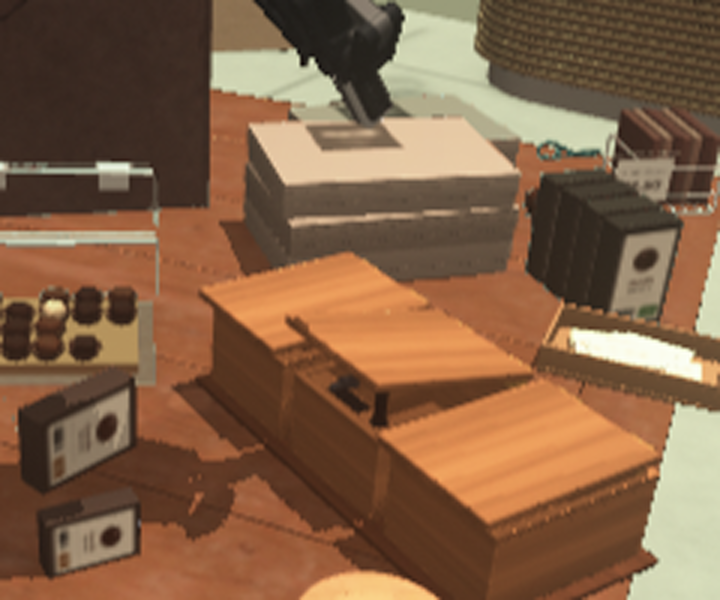

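The lid fell back to ajar, so it never passed upright. I'll work out its angle from the mid-lift picture's numbers.

Run:
```python
from h import *
s=ctrl.read_camera('scene')
print('seen left (388,154) right (410,168)')
for th in (.6,.8,.9,1.0,1.1,1.2,1.3,1.5):
    f=lambda y:proj(s,board(.06-.138*np.cos(th)+.004*np.sin(th),y,.083+.138*np.sin(th)+.004*np.cos(th))).round(1)
    print(th,f(.05),f(-.05))
print('hinge',proj(s,board(.06,-.05,.087)),'seen',300+405/3,80+370/3)
# tip at phi .8 seen (270,283)->px
print('tipseen',300+272/3,80+278/3,'pred',proj(s,board(-.0281-.0052,.012,.157+.008)))
```

```text
seen left (388,154) right (410,168)
0.6 [365.3 159.3] [397.3 180.7]
0.8 [373.8 147.9] [406.7 168.2]
0.9 [378.6 142.8] [412.  162.5]
1.0 [383.7 138.1] [417.6 157.4]
1.1 [389. 134.] [423.3 152.7]
1.2 [394.4 130.4] [429.2 148.7]
1.3 [400.  127.5] [435.  145.4]
1.5 [410.9 123.5] [446.6 140.8]
hinge [437.28910305 202.89977314] seen 435.0 203.33333333333331
tipseen 390.6666666666667 172.66666666666669 pred [384.56120082 164.65553634]
```

```bash
python3 path.py 33 -100,12,220 -105,12,140 -100,12,68 -66,12,66
```

```text
-100,12,220 [ 0.1 -0.5 -0. ] [ 66.    0.1 -12.4]
-105,12,140 [ 0.1 -0.5 -0. ] [113.3  -0.   52.3]
-100,12,68 [ 0.1 -0.5 -0. ] [ 1.478e+02 -1.000e-01  1.157e+02]
-66,12,66 [ 0.1 -0.5 -0. ] [ 1.202e+02 -1.000e-01  1.357e+02]
```

>>> send_rows(rows="0 0 0 33 0 -6 -1; 0 0 0 66 0 -6 -1; 0 0 0 90 0 25 -1; 0 0 0 114 0 55 -1; 0 0 0 130 0 85 -1; 0 0 0 148 0 116 -1; 0 0 0 148 0 116 -1; 0 0 0 148 0 116 -1")

```text
time: 18.68
eef_pos: [0.4977, -0.2292, 0.0703]
tcp_rot: [0.191, 0.94, -0.056, 0.277]
contact_force: [-0.7, 0.2, 0.1]
opening: -0.0
finger_force: 0.0
```

```bash
python3 -c "
from h import *
st()"; python3 path.py 33 -66,12,66
```

```text
t 18.68 board TCP mm [-98.2  11.7  70.3] rot off [ -0.  -32.8   0. ] F [-0.7  0.2  0.1] q [-0.69 -0.05  2.34  0.5   0.33 -2.29] op -0.0
-66,12,66 [ 0.  -0.2 -0. ] [-24.8   0.3  21.1]
```

>>> send_rows(rows="0 0 0 -8 0 7 -1; 0 0 0 -17 0 14 -1; 0 0 0 -25 0 21 -1; 0 0 0 -25 0 21 -1; 0 0 0 -25 0 21 -1")

```text
time: 19.3
eef_pos: [0.5269, -0.2412, 0.0652]
tcp_rot: [0.191, 0.94, -0.056, 0.276]
contact_force: [0.7, 0.5, 0.4]
opening: -0.003
finger_force: 0.0
```

>>> send_rows(rows="0 0 0 -8 0 -13 -1; 0 0 0 -16 0 -22 -1; 0 0 0 -25 0 -30 -1; 0 0 0 -34 0 -38 -1; 0 0 0 -45 0 -44 -1; 0 0 0 -56 0 -49 -1; 0 0 0 -67 0 -53 -1; 0 0 0 -79 0 -56 -1")

```text
time: 20.3
eef_pos: [0.5608, -0.2558, 0.1559]
tcp_rot: [0.191, 0.94, -0.056, 0.276]
contact_force: [-0.3, 0.3, -0.0]
opening: -0.001
finger_force: 0.2
```

>>> send_rows(rows="0 0 0 -12 0 -2 -1; 0 0 0 -24 0 -2.5 -1; 0 0 0 -36 0 -2 -1; 0 0 0 -48 0 0 -1; 0 0 0 -60 0 3 -1; 0 0 0 -71 0 7 -1; 0 0 0 -82 0 12 -1")

```text
time: 21.18
eef_pos: [0.6308, -0.2856, 0.1903]
tcp_rot: [0.191, 0.94, -0.056, 0.277]
contact_force: [0.2, -0.1, 3.0]
opening: -0.002
finger_force: 1.5
```

```bash
cat > lidfit.py <<'E'
# lid angle: the orange free edge compared with the initial scene picture
from h import *
st()
p=ctrl.read_camera('scene'); a=p['color']; b=cv2.imread('pics/scene0.png')[:,:,::-1]
d=np.abs(a.astype(int)-b).sum(2)
hsv=cv2.cvtColor(a,cv2.COLOR_RGB2HSV)
f=lambda th,y,o:proj(p,board(.06-.138*np.cos(th)+o*np.sin(th),y,.083+.138*np.sin(th)+o*np.cos(th))).round()
for th in (.21,1.3,1.5,1.6,1.7,1.85): print(th,f(th,.05,.004),f(th,-.05,.004),f(th,.05,-.004),f(th,-.05,-.004))
for v in range(106,210,2): print(v,''.join(('W' if 5<hsv[v,u,0]<20 and hsv[v,u,1]>90 else 'd') if d[v,u]>50 else '.' for u in range(370,480)))
E
python3 lidfit.py
```

```text
t 21.18 board TCP mm [ 46.3  11.7 190.3] rot off [ -0.  -32.8   0. ] F [ 0.2 -0.1  3. ] q [-0.62  0.09  1.94  0.22  0.56 -1.94] op -0.0
0.21 [354. 184.] [384. 207.] [353. 187.] [383. 211.]
1.3 [400. 127.] [435. 145.] [397. 129.] [432. 147.]
1.5 [411. 123.] [447. 141.] [408. 124.] [443. 142.]
1.6 [416. 123.] [452. 140.] [413. 123.] [449. 140.]
1.7 [421. 122.] [457. 139.] [418. 122.] [454. 139.]
1.85 [428. 123.] [465. 140.] [426. 122.] [462. 139.]
106 ..........dddddddddddddddddddddddddddddddddddddd..............................................................
108 ...........dddddddddddddddddddddddddddddddddddddd.............................................................
110 .............dddddddddddddddddddddddddddddddddddddd.....dd....................................................
112 ...............ddddddddddddddddddddddddddddddddddddddddddddd..................................................
114 .................dddddddddddddddddddddddddddddddddddddddddddd.................................................
116 ..................ddddddddddddddddddddddddddddddddddddddddddd..........
[... 4629 characters left out ...]
..........
198 WWWWWWWWWWWWWWWWWWWWWWWWWWWWWWWWWWWWWWWWWWWWWWWW.W..WWWWWWWWWWWWWWWW..........................................
200 WWWWWWWWWWWWWWWWWWWWWWWWWWWWWWWWWWWWWWWWWWWWWWWWWWW.W..WWWWWWWWWWWW...........................................
202 WWWWWWWWWWWWWWWWWWWWWWWWWWWWWWWWWWWWWWWWWWWWWWWWWWWWWW..WWWWWWWWWWW...........................................
204 WWWWWWWWWWWWWWWWWWWWWWWWWWWWWWWWWWWWWWWWWWWWWWWWWWWWWWWWWWWWWWWWWWWWW.........................................
206 WWWWWWWWWWWWWWWWWWWWWWWWWWWWWWWWWWWWWWWWWWWWWWWWWWWWWWWWWWWWWW..WWWW..........................................
208 WdddWWWWWWWWWWWWWWWWWWWWWWWWWWWWWWWWWWWWWWWWWWWWWWWWWWWWW.....................................................
```

The lid is at about 1.50 rad now: its right top corner is at px (447,140), as the model predicts. I'll push straight back another 40 mm.

>>> send_rows(rows="0 0 0 -8 0 5 -1; 0 0 0 -16 0 10 -1; 0 0 0 -24 0 15 -1; 0 0 0 -30 0 19 -1; 0 0 0 -34 0 22 -1; 0 0 0 -34 0 22 -1; 0 0 0 -34 0 22 -1; 0 0 0 -34 0 22 -1")

```text
time: 22.22
eef_pos: [0.6671, -0.3011, 0.1899]
tcp_rot: [0.191, 0.94, -0.056, 0.277]
contact_force: [-0.2, -0.2, 2.3]
opening: -0.001
finger_force: 1.4
```

```bash
python3 lidfit.py | sed -n '1,32p'
```

```text
t 22.23 board TCP mm [ 85.8  11.6 189.9] rot off [ -0.  -32.8   0. ] F [-0.2 -0.2  2.3] q [-0.6   0.17  1.85  0.2   0.56 -1.91] op -0.0
0.21 [354. 184.] [384. 207.] [353. 187.] [383. 211.]
1.3 [400. 127.] [435. 145.] [397. 129.] [432. 147.]
1.5 [411. 123.] [447. 141.] [408. 124.] [443. 142.]
1.6 [416. 123.] [452. 140.] [413. 123.] [449. 140.]
1.7 [421. 122.] [457. 139.] [418. 122.] [454. 139.]
1.85 [428. 123.] [465. 140.] [426. 122.] [462. 139.]
106 ............................dddddddddddddddddddddddddddddddd.dddddd...........................................
108 ..............................ddddddddddddddddddddddddddddddd.dddddd.....dd...................................
110 ................................ddddddddddddddddddddddddddddddd.ddddddd.dddddd................................
112 .................................dddddddddddddddddddddddddddddddd.ddddddd.dddd................................
114 ...................................dddddddddddddddddddddddddddddddddd.....ddd.................................
116 .....................................dddddddddddddddddddddddddddddddddd
[... 1524 characters left out ...]
..........
144 .........................................................WWdddddddd..WWWWWWWWWWWW........WWWW.................
146 ..............................................................WWWWWW.WWWWWWWWWWWWWWWWWWWWWWW..................
148 .............................................................WWWWWWWWWWWWWWWWWWWWWWWWWW.WW....................
150 ...............................................WWWWWWWWWW......WW.WWWWWWWWWWWWWWWWWWWWWWWW....................
152 .................................................W.....W.......WWWWWWWWWWWWWWWWWWWWWWWWWWW....................
154 ...............................................................WWWWWWWWWWWWWWWWWWWWWWWWWW.....................
```

>>> send_rows(rows="0 0 0 -4 0 -7 -1; 0 0 0 -9 0 -14 -1; 0 0 0 -14 0 -22 -1; 0 0 0 -20 0 -31 -1; 0 0 0 -26 0 -40 -1; 0 0 0 -33 0 -51 -1; 0 0 0 -33 0 -51 -1")

```text
time: 23.15
eef_pos: [0.6679, -0.3016, 0.2528]
tcp_rot: [0.191, 0.94, -0.056, 0.278]
contact_force: [0.4, -0.5, 0.9]
opening: 0.005
finger_force: 0.0
```

```bash
python3 lidfit.py | sed -n '1p;6,50p'
```

```text
t 23.15 board TCP mm [ 86.7  11.5 252.8] rot off [ -0.  -32.9   0. ] F [ 0.4 -0.5  0.9] q [-0.6   0.11  1.8   0.17  0.67 -1.88] op 0.0
1.7 [421. 122.] [457. 139.] [418. 122.] [454. 139.]
1.85 [428. 123.] [465. 140.] [426. 122.] [462. 139.]
106 .............................................................dd...dddddd......................................
108 ..............................................................d....dddd.......................................
110 ..............................................................................................................
112 ..............................................................................................................
114 ..............................................................................................................
116 ..............................................................................................................
118 ..............................................................................................................
120 ...................................................
[... 3384 characters left out ...]
..........
180 WWWWWWWWWW..........................WWWWWWWWWWWWWWWWWWWWWWWWWWWWWWWWWWWWWWWWWWW...............................
182 WWWWWWWWWWWWWWWWW...................WWWWWWWWWWWWWWWWWWWWWWWWWWWWWWWWWWWWWWWWWW................................
184 WWWWWWWWWWWWWWWWWWWW..........WWWWWWWWWWWWWWWWWWWWWWWWWWWWWWWWWWWWWWWWWWWWWWW.................................
186 WWWWWWWWWWWWWWWWWW....WWWWWWWW.WWW.WWWWWWWWWWWWWWWWWWWWWWWWWWWWWWWWWWWWWWWWW..................................
188 WWWWWWWWWWW....WWWWWWWWWWWWWWWWWWW.WWWWWWWWWWWWWWWWWWWWWWWWWWWWWWWWWWWWWWWW...................................
190 WWWW....WWWWWWWWWWWWWWWWWWWWWWWWWWWWWWWWWWWWWWWWWWWWWWWWWWWWWWWWWWWWWWWWWW....................................
```

The lid stands open by itself at 1.85 rad, with corners at (428,124) and (464,140). Next I retreat, straighten the tool and go to the carton.

>>> send_rows(rows="0 0 0 25 0 -16 -1; 0 8 0 50 0 -33 -0.5; 0 16 0 75 0 -49 0; 0 24 0 100 0 -65 0.2; 0 33 0 126 0 -82 0.2; 0 33 0 126 0 -82 0.2; 0 33 0 126 0 -82 0.2")

```text
time: 24.08
eef_pos: [0.529, -0.2424, 0.2504]
tcp_rot: [0.199, 0.98, 0.001, -0.001]
contact_force: [0.9, 0.0, 0.2]
opening: 0.605
finger_force: 0.0
```

```bash
cat > cart.py <<'E'
from h import *
st()
c=np.array([.439,-.104]); rot=R.from_rotvec([0,0,np.radians(13.5)])*board_rot()
for z in (.16,.09,.016): print(z,*rel(np.r_[c,z],rot))
E
python3 cart.py
```

```text
t 24.07 board TCP mm [-64.3  11.8 250.4] rot off [-0.1  0.2 -0. ] F [0.9 0.  0.2] q [-0.6   0.06  1.78  0.    1.3  -1.77] op 0.61
0.16 [  0.1  -0.2 -13.5] [136.6  92.1  90.9]
0.09 [  0.1  -0.2 -13.5] [136.4  92.  160.9]
0.016 [  0.1  -0.2 -13.5] [136.2  91.9 234.9]
```

>>> send_rows(rows="0 0 -4 40 27 0 0.2; 0 0 -8 80 54 10 0.2; 0 0 -13.5 115 78 40 0.2; 0 0 -13.5 136 92 80 0.2; 0 0 -13.5 136 92 120 0.2; 0 0 -13.5 136 92 140 0.2; 0 0 -13.5 136 92 140 0.2; 0 0 -13.5 136 92 140 0.2")

```text
time: 25.08
eef_pos: [0.4398, -0.1045, 0.1127]
tcp_rot: [0.083, 0.997, 0.001, -0.001]
contact_force: [-0.5, -0.5, 1.1]
opening: 0.6
finger_force: 0.0
```

```bash
python3 cart.py
python3 - <<'E'
from h import *
p=ctrl.read_camera('scene'); s=ctrl.get_state()
# is carton where it was?
b=cv2.imread('pics/scene0.png')[:,:,::-1].astype(int); d=np.abs(p['color'].astype(int)-b).sum(2)
for v in range(170,246,2): print(v,''.join('#' if x>60 else '.' for x in d[v,240:340]))
print('tip closed',proj(p,np.array(s['eef_pos'])+[0,0,.0095]),'tip open',proj(p,np.array(s['eef_pos'])+[0,0,.0195]))
for d in ctrl.look_for(p,'carton')[:3]: print(d['p'],world(p,d['position']))
E
```

```text
t 25.07 board TCP mm [-200.3  103.7  112.7] rot off [ -0.1   0.1 -13.5] F [-0.5 -0.5  1.1] q [-0.46 -0.09  2.2   0.    1.04 -1.86] op 0.6
0.16 [ 0.1 -0.1 -0. ] [  0.9   0.5 -47.3]
0.09 [ 0.1 -0.1 -0. ] [ 0.8  0.4 22.7]
0.016 [ 0.1 -0.1 -0. ] [ 0.7  0.3 96.7]
170 ..............................############........##############....................................
172 ...............................###########.......#############......................................
174 ...............................###########.......#############......................................
176 ................................#######...........###########.......................................
178 ..................................................###.###..#........................................
180 ..................................................###.###...........................................
182 ..................................................#######...........................................
184 .................................................####.###...........................................
1
[... 2610 characters left out ...]
.............
236 ##########################................###.......................................................
238 ########.##############.............................................................................
240 ######################.....................#........................................................
242 #########################..............#######......................................................
244 ##########################.......#.############.....................................................
tip closed [285.14259114 182.86465216] tip open [285.01615631 178.31028884]
0.93 [ 0.36256916 -0.17728067  0.03306003]
0.89 [ 0.43154103 -0.10804528  0.0386387 ]
```

Both fingers straddle the carton, with tips near (275,177) and (294,188), and the carton hasn't moved. I'll descend and grip.

>>> send_rows(rows="0 0 0 0.5 0.5 30 0.2; 0 0 0 0.5 0.5 55 0.2; 0 0 0 0.5 0.5 75 0.2; 0 0 0 0.5 0.5 90 0.2; 0 0 0 0.5 0.5 97 0.2; 0 0 0 0.5 0.5 97 0.2; 0 0 0 0.5 0.5 97 0.2", grip_force=30)

```text
time: 26.05
eef_pos: [0.4389, -0.1036, 0.0155]
tcp_rot: [0.083, 0.997, 0.001, -0.001]
contact_force: [1.1, 0.1, 0.2]
opening: 0.601
finger_force: 0.0
```

>>> send_rows(rows="0 0 0 0 0 0 -1; 0 0 0 0 0 0 -1; 0 0 0 0 0 0 -1; 0 0 0 0 0 0 -1; 0 0 0 0 0 0 -1; 0 0 0 0 0 0 -1", grip_force=30)

```text
time: 26.8
eef_pos: [0.4387, -0.1035, 0.0153]
tcp_rot: [0.083, 0.997, 0.001, -0.002]
contact_force: [-0.4, 1.2, 5.2]
opening: 0.275
finger_force: 35.9
```

>>> send_rows(rows="0 0 0 0 0 -20 -1; 0 0 0 0 0 -60 -1; 0 0 0 0 0 -100 -1; 0 0 3 0 0 -130 -1; 0 0 8 0 0 -135 -1; 0 0 13.5 0 0 -135 -1; 0 0 13.5 0 0 -135 -1; 0 0 13.5 0 0 -135 -1")

```text
time: 27.8
eef_pos: [0.4382, -0.1035, 0.149]
tcp_rot: [0.199, 0.98, 0.001, -0.003]
contact_force: [0.8, -0.4, 0.1]
opening: 0.276
finger_force: 35.1
```

Run:
```python
from h import *
np.set_printoptions(precision=4,suppress=True)
st(); s=ctrl.get_state(); e=np.array(s['eef_pos'])
p=ctrl.read_camera('scene'); b=cv2.imread('pics/scene0.png')[:,:,::-1].astype(int); a=p['color']; 
for d in ctrl.look_for(p,'carton')[:3]: print(d['p'],world(p,d['position']))
# expected carton corners: centre at TCP xy, bottom z = e.z-.0153
zb=e[2]-.0153
for nm,(dx,dy,dz) in dict(fr_bot=(-.0425,-.012,0),fr_top=(-.0425,-.012,.058),bk_bot=(.0425,-.012,0),bk_top=(.0425,-.012,.058)).items():
    print(nm,proj(p,np.r_[e[:2]+dx*bx+dy*by,zb+dz]).round(1))
# pale face mask (right side face)
hsv=cv2.cvtColor(a,cv2.COLOR_RGB2HSV)
for v in range(120,210,2): print(v,''.join('P' if min(a[v,u])>105 and hsv[v,u,1]<95 else ('k' if max(a[v,u])<75 else '.') for u in range(235,345)))
print(ctrl.get_state()['opening'])
```

```text
t 27.8 board TCP mm [-202.1  104.1  149. ] rot off [-0.1  0.3 -0.1] F [ 0.8 -0.4  0.1] q [-0.46 -0.15  2.17  0.    1.12 -1.63] op 0.28
0.86 [ 0.4222 -0.1068  0.1638]
0.85 [ 0.3612 -0.1838  0.0312]
fr_bot [265.8 185.4]
fr_top [264.3 157. ]
bk_bot [306.4 175.9]
bk_top [306.4 148.5]
120 kkkkkkkkkkkkkkkkkkkkkkkkkkkkkkkkkkkkkkkkkkkkkkkkkkkkkkkkPPPPP.kkkkkkkkkkkkkkkkkkkkkkkkkkkkkkkkk...............
122 kkkkkkkkkkkkkkkkkkkkkkkkkkkkkkkkkkkkkkkkkkkkkkkkkkkkkkkkk.PPPP.kkkkkkkkkkkkkkkkkkkkkkkkkkkkkkkk.............PP
124 kkkkkkkkkkkkkkkkkkkkkkkkkkkkkkkkkkkkkkkkkkkkkkkkkkkkkkkkkk.PPPPPkkkkkkkkkkkkkkkkkkkkkkkkkkkkkkk..............P
126 kkkkkkkkkkkkkkkkkkkkkkkkkkkkkkkkkkkkkkkkkkkkkkkkkkkkkkkkkkk.PPPP.kk.kkkkkkkkkkkkkkkkkkkkkkkkkkk...............
128 kkkkkkkkkkkkkkkkkkkkkkkkkkkkkkkkkkkkkkkkkkkkkkkkkkkkkkkkkkkkkPPPPP.kkk.kkkkkkkkkkkkkkkkkkkkkkkk...............
130 kkkkkkkkkkkkkkkkkkkkkkkkkkkkkkkkkkkkkkkkkkkkkkkkkkkkkkkkkkkkkk...kkkkkkkkkkkkkkkkkkkkkkkkkkkkkk...............
132 kkkkkkkkkkkkkkkkkkkkkkkkkkkkkkkkkkkkkkkkkkkkkkkkkkkkkkkkkkkkkkkkkkkkkkkkkkkkkkkkkkkkkkkkkkkkkkk...............
134 kkkkkkkkk.
[... 3674 characters left out ...]
P.....................kkkkkkkk...kkkkkkk.....kkkkkkkk.....................................................
200 ..............................................................................................................
202 ..............................................................................................................
204 ..............................................................................................................
206 ..........................................................................................kkkk................
208 ...........................................................................................kkkkk..............
0.2791318319367047
```

>>> send_rows(rows="0 0 0 -30 -15 -4 -1; 0 0 0 -70 -35 -4 -1; 0 0 0 -110 -55 -4 -1; 0 0 0 -150 -75 -4 -1; 0 0 0 -185 -92 -4 -1; 0 0 0 -209 -104 -4 -1; 0 0 0 -209 -104 -4 -1; 0 0 0 -209 -104 -4 -1")

```text
time: 28.9
eef_pos: [0.5898, -0.2803, 0.152]
tcp_rot: [0.199, 0.98, 0.001, -0.003]
contact_force: [-1.2, -0.1, -0.6]
opening: 0.275
finger_force: 35.1
```

```bash
python3 path.py 0 7,0,100 7,0,29
python3 - <<'E'
from h import *
st(); s=ctrl.get_state(); e=np.array(s['eef_pos'])
p=ctrl.read_camera('scene'); a=p['color']; hsv=cv2.cvtColor(a,cv2.COLOR_RGB2HSV)
zb=e[2]-.0153
for nm,(dx,dy,dz) in dict(fr_bot=(-.0425,-.012,0),fl_bot=(-.0425,.012,0),fr_top=(-.0425,-.012,.058),bk_bot=(.0425,-.012,0),bk_top=(.0425,-.012,.058)).items():
    print(nm,proj(p,np.r_[e[:2]+(dx+.002)*bx+dy*by,zb+dz]).round(1))
for nm,X in dict(wallFin=board(-.042,-.042,.07),wallBin=board(.06,-.042,.07)).items(): print(nm,proj(p,X).round(1))
for v in range(130,200,2): print(v,''.join('P' if min(a[v,u])>105 and hsv[v,u,1]<95 else ('k' if max(a[v,u])<75 else '.') for u in range(365,455)))
E
```

```text
7,0,100 [ 0.1 -0.4  0. ] [-0.8 -0.6 52. ]
7,0,29 [ 0.1 -0.4  0. ] [ -1.2  -0.7 123. ]
t 28.9 board TCP mm [  6.5   0.6 152. ] rot off [-0.1  0.4 -0. ] F [-1.2 -0.1 -0.6] q [-0.6   0.3   1.69  0.    1.16 -1.77] op 0.27
fr_bot [390.3 183. ]
fl_bot [382.7 177.7]
fr_top [393.5 155.1]
bk_bot [424.4 173.7]
bk_top [428.7 146.8]
wallFin [393.2 221.3]
wallBin [433.2 208.3]
130 PPPPPPPPPPPPPPPPPPPPPPP.kkkkk.kkkkkkkkkkkkkkkkkkkkkkkkkkkkk.kkkkkkkkkkkkkkkk..........PPP.
132 PPPPPPPPPPPPPPPPPPPPPPPPkkkkkkkkkkkkkkkkkkkkkkkkk...kkkkkkkkkkkkkkkkkkkkkkk...............
134 PPPPPPPPPPPPPPPPPPPPPPPP.kkkkkkkkkkkkk.kkkkkkkkkkkkkkkkkkkkkkkkkkkkkkkkkkk................
136 PPPPPPPPPPPPPPPPPPPPPPPPP.kkkkkkkkkkkkkkkkkkkkkkkkkkkkkkkkkkkkkkkkkkkkkk..................
138 PPPPPPPPPPPPPPPPPPPPPPPPPPPPP.kkkkkkkkkkkkkkkkkkkkkkkkkkkkkkkkkkkkkkkkk...................
140 PPPPPPPPPPPPPPPPPPP...........kkkkkkkkkkkkkkkkkkkk.kkkkkkkkkkkkkkkkkkk....................
142 ..............................kkkkkkkkkkk..kkkkkkk.kkkkkkkkkkkkkkkkkkkkkk.................
144 ...............................k..kkkkkkkkkkkkkkkkkkkkkkkkkkkkkk
[... 1891 characters left out ...]
...................................
186 ..........................................................................................
188 ..........................................................................................
190 .....................................................................................PPPPP
192 .....................................................................................PPPPP
194 .....................................................................................PPPPP
196 .......................................................................................PPP
198 ..........................................................................................
```

Carton's edges sit inside the box opening with about 8 mm margin front and back. I'll lower it.

>>> send_rows(rows="0 0 0 -1 -0.6 25 -1; 0 0 0 -1 -0.6 50 -1; 0 0 0 -1 -0.6 70 -1; 0 0 0 -1 -0.6 88 -1; 0 0 0 -1 -0.6 102 -1; 0 0 0 -1 -0.6 112 -1; 0 0 0 -1 -0.6 116 -1; 0 0 0 -1 -0.6 116 -1")

```text
time: 29.95
eef_pos: [0.5909, -0.2818, 0.0368]
tcp_rot: [0.199, 0.98, 0.001, -0.002]
contact_force: [-0.3, 0.2, -0.5]
opening: 0.275
finger_force: 35.1
```

>>> send_rows(rows="0 0 0 0 0 2 -1; 0 0 0 0 0 4 -1; 0 0 0 0 0 6 -1; 0 0 0 0 0 7 -1; 0 0 0 0 0 7 -1")

```text
time: 30.58
eef_pos: [0.5906, -0.2816, 0.0296]
tcp_rot: [0.199, 0.98, 0.001, -0.002]
contact_force: [-0.1, -0.9, -0.8]
opening: 0.275
finger_force: 35.1
```

>>> send_rows(rows="0 0 0 0 0 1 -1; 0 0 0 0 0 2 -1; 0 0 0 0 0 2.5 -1; 0 0 0 0 0 2.5 -1")

```text
time: 31.08
eef_pos: [0.5907, -0.2817, 0.0272]
tcp_rot: [0.199, 0.98, 0.001, -0.002]
contact_force: [-0.4, 0.3, -0.6]
opening: 0.281
finger_force: 35.1
```

>>> send_rows(rows="0 0 0 0 0 0 -0.25; 0 0 0 0 0 0 -0.15; 0 0 0 0 0 0 -0.15; 0 0 0 0 0 0 -0.15; 0 0 0 0 0 0 -0.15")

```text
time: 31.7
eef_pos: [0.5907, -0.2817, 0.0272]
tcp_rot: [0.199, 0.98, 0.001, -0.002]
contact_force: [0.0, -0.1, -0.0]
opening: 0.421
finger_force: 0.0
```

Released. I'll rise straight up, then back away.

>>> send_rows(rows="0 0 0 0 0 -10 -0.15; 0 0 0 0 0 -25 -0.15; 0 0 0 0 0 -50 -0.15; 0 0 0 0 0 -90 -0.15; 0 0 0 0 0 -140 -0.15; 0 0 0 40 0 -180 -0.15; 0 0 0 90 30 -200 -0.15; 0 0 0 140 60 -200 -0.15")

```text
time: 32.7
eef_pos: [0.4864, -0.1722, 0.2323]
tcp_rot: [0.2, 0.98, -0.0, 0.001]
contact_force: [0.2, 1.6, 0.5]
opening: 0.427
finger_force: 0.0
```

>>> send_rows(rows="0 0 0 30 40 0 -0.15; 0 0 0 30 90 0 -0.15; 0 0 0 30 140 0 -0.15; 0 0 0 30 180 0 -0.15; 0 0 0 30 180 0 -0.15; 0 0 0 30 180 0 -0.15")

```text
time: 33.45
eef_pos: [0.5287, 0.0049, 0.229]
tcp_rot: [0.199, 0.98, 0.001, -0.002]
contact_force: [-0.2, 0.1, 0.2]
opening: 0.425
finger_force: 0.0
```

Run:
```python
from h import *
np.set_printoptions(precision=4,suppress=True)
st()
for n in('top','scene'):
    p=ctrl.read_camera(n); a=p['color']
    for d in ctrl.look_for(p,'carton')[:3]:
        w=world(p,d['position']); e=w[:2]-S0; print(n,round(d['p'],2),'board',e@bx,e@by,w[2])
    C=lambda x,y,z:proj(p,board(x,y,z)).round(1)
    print('carton top exp',[C(x,y,.069) for x,y in((-.034,.012),(.051,.012),(.051,-.012),(-.034,-.012))])
    print('lid1.85',[C(.06+.138*.2756,y,.083+.138*.9613) for y in(.05,-.05)])
    u0,v0=(330,120) if n=='top' else (375,118); k=cv2.cvtColor(a,cv2.COLOR_RGB2HSV)
    for v in range(v0,v0+(85 if n=='top' else 110),2 if n=='scene' else 2): print(v,''.join('k' if max(a[v,u])<100 else ('P' if k[v,u,1]<95 and min(a[v,u])>90 else ('W' if a[v,u,0]>190 else '.')) for u in range(u0,u0+95)))
```

```text
t 33.45 board TCP mm [-161.2  239.2  229. ] rot off [-0.   0.2 -0. ] F [-0.2  0.1  0.2] q [-0.18 -0.04  1.92  0.    1.26 -1.35] op 0.43
top 0.59 board 0.005225171314254914 0.002797107695399959 0.07260921541749443
top 0.46 board -0.23920829042372113 0.013318107015815204 0.03919348026039726
top 0.33 board -0.04256414527276363 0.014045462178371663 0.010246440129898948
carton top exp [array([350.4, 177.5]), array([365.1, 145. ]), array([374.3, 149.2]), array([359.6, 181.7])]
lid1.85 [array([367.4, 103.3]), array([412.2, 123.8])]
120 ..............................kkkkkkkkkkkkkkkkkkkkkkkkk..kkkkkkkkkk...WWWW.........PPPPPPPPPPPP
122 .............................kkkkkkkkkkkkkkkkkkkkkkkkkkkkkkkkkkkkkkkkkk....WWWW....PPPPPPPPPPPP
124 WW..........................kkkkkkkkkkkkkkkkkkkkkkkkkkkkkkkkkkkkkkkkkkkkkkk....WWW.PPPPPPPPPPPP
126 WWWWWWW..WWW...............kkkkkkkkkkkkkkkkkkkkkkkkkkkkkkkkkkkkkkkkkkkkkkkkkkkkk....PPPPPPPPPPP
128 WWWWWWWWWWWWWWWW..........kkkkkkkkkkkkkkkkkkkkkkkkkkkkkkkkkkkkkkkkkkkkkkkkkkkkk.....PPPPPPPPPPP
130 WWWWWWWWWWWWWWWW.........kkkkkkkkkkkkkkkkkkkkkkkkkkkkkkkkkkkkkkkk
[... 8852 characters left out ...]

214 kkkkkk...kkkkkkkk...PPPPPPPPPPPPP..k..P..W.WWWWWWWWWWWWWWWWWWWWWWWWWWWWWWWWWWWW................
216 WW.kkkk...kkkkkkP.k.PPPPPPPPPPP.kk...WWWWWWWWWWWWWWWWWWWWWWWWWWWWWWWWWWWWWWWWWWWWW.............
218 .WWWWWWWWkkkkkk.PkkkPPPPP.P..WWWWWWWWWWWWWWWWWWWWWWWWWWWWWWWWWWWWWWWWWWWWWWWWWWWWWWWWW.........
220 kk.WWW..kkkkkk.W.kk.P.W.WWWWWWWWWWWWWWWWWWWWWWWWWWWWWWWWWWWWWWWWWWWWWWWWWWWWWWWWWWWWWWWWW......
222 kkkk..WWW.....WWW.WWWWWWWWWWWWWWWWWWWWWWWWWWWWWWWWWWWWWWWWWWWWWWWWWWWWWWWWWWWWWWWWWWWWWWWWWW...
224 kkkkkkk.WWWWWWWWWWWWWWWWWWWWWWWWWWWWWWWWWWWWWWWWWWWWWWWWWWWWWWWWWWWWWWWWWWWWWWWWWWWWWWWWWWWWWWW
226 kkkkkkkkk..k..WWWWWWWWWWWWWWWWWWWWWWWWWWWWWWWWWWWWWWWWWWWWWWWWWWWWWWWWWWWWWWWWWWWWWWWWWWWWWWWWW
```

The lid is open and the carton lies level in the middle box on its long narrow side. Its top face is where expected, and the arm is clear.

```bash
python3 -c "
from plant import ctrl
print(ctrl.sign_off())"
```

```text
the job is handed in; nothing more can be done
None
```

The job is handed in at about 33 s: the middle box was the real one, its lid stands open at about 1.85 rad, and the carton lies level inside on its long narrow side; the round box and spool were never approached, though I didn't re-measure them, and sign-off returned no verdict.

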